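# Load a lug plate into a drill jig under its drag spring

### The arm

A 7-joint arm with a two-finger parallel gripper is mounted at the origin on a cart in front of the work surface, level with it; the furniture and walls round the work are solid. World frame = base frame: x ahead of the robot, y to its left, z up, the work surface at z = 0. Lengths are in m, angles in rad, forces in N, time in s.
With the tool pointing down it reaches from about 0.425 to 0.875 m from the base axis. Payload 8.4 kg.
Tool frame: the origin (TCP) lies at the very end of the fingers, on their centre line; the grasp point (between the pads) lies 19 mm behind it; z points along the fingers, y is the line along which they close (so a half turn about z gives the same grasp; the last joint's range is limited). The gripper opens to 85 mm and grips with 20 to 120 N. Pads are 22 mm wide; open, the fingers measure 114 mm over their backs; the gripper's body (76 mm by 85 mm) begins 54 mm behind the grasp point. The pads swing forward as they close: fully open they stand 13 mm farther back than shut.
Start: joints at [1.207, 0.333, 0.04, 1.465, -0.013, 1.343, -0.059], TCP at [0.17, -0.627, 0.193] pointing down, gripper open.
Joint ranges: [-2.58, 2.58], [-0.38, 2.09], [-1.3, 1.39], [0.25, 2.4], [-1.5, 4.64], [0.08, 2.09], [-2.65, 2.65]. Speed limits (rad/s): [2.22, 2.22, 2.79, 2.79, 3.14, 3.14, 3.14].

### API

Orientations are given as a unit quaternion [x, y, z, w].
In Python, from plant import ctrl gives the robot as it stands. The module is installed in compiled form; this text tells all that it offers.
- The arm moves only by the tool arm_command, never from a script. Its argument "series" is a list of rows, each a list of 3 entries, a list of its own where there are three numbers: the turn, a rotation vector about the tool's x, y, z as a fraction of full scale, then the shift along the tool's x, y, z as a fraction of full scale, then the opening, from 0 (shut) to 1 (fully open). A call has 1 to 5 rows; each row is the pose to reach, as a shift and turn from the pose commanded when the call began, along the tool's axes at that moment, turning the shorter way round; what a row does not reach only later rows make up. Full scale, the value 1, is 0.5 m for a shift and pi rad for a turn. A row lasts 1/10 s, in which the tool goes at most 50 mm and 8.59 degrees, less where a joint would pass 70% of its speed; a pose out of reach is approached as far as the arm can. A call with a number of a shift or a turn outside -1 to 1 is refused whole. A call with a gripper value outside its range is refused whole. The fingers move at their own pace and stop on an object; "newtons" is the grip in N (left out, the last holds). Time passes only in rows, so rows that repeat a pose let the fingers close. It gives the time, the measured TCP pose, the force, the opening and the grip force at its end, in the units of the state.
- ctrl.sense(): the state, without advancing time (a new reading comes with each control period).
- ctrl.get_image(name): name is "scene" or "side" or "wrist"; returns the picture (420x560x3 uint8, red, green, blue); there is no depth.
- ctrl.get_calibration(name): a dict with "intrinsics" (3x3 intrinsics, pixels), "R" (3x3) and "t" (3): a world point X has camera coordinates R X + t. Camera axes: x right, y down, z forward; pixel columns grow to the right and rows downward; lengths in m; the calibration is good to about 2 mm. A picture is of the moment at which its call begins: read the wrist's pose just before it. get_calibration takes no time and is no camera call; for the wrist camera it gives the pose at the moment of the call.
- ctrl.sign_off(): hands the job in; it is judged then, once.
The state is a dict: "time_s": time; "qpos": joint angles; "joint_vel": joint speeds; "joint_efforts": joint torques, N m; "tcp_pos": TCP position; "orientation": TCP orientation; "contact_force": force on the tool from outside, world axes, zero at the start; "torque": the same for the moment, N m; "width": opening from 0.0 (shut) to 1.0 (fully open); "grasp_force": force on a finger pad.
Only numpy, scipy, OpenCV 4.12 (cv2) and the standard library are available. Lean on these libraries where they do the work, as an engineer would, in place of code of your own. Each camera call takes 0.05 s, during which the arm holds its last target. There are 200 camera calls.

### The job

Load the lug plate into the drill jig for drilling: with the fingertips on the plate behind its upright lug, press it down hard so that its nose goes under the bridge, and keep pressing on it while you slide it forward under the leaf spring until it stands fully home against the end stop and the spring plunger has snapped up into the plate's hole. Do not lift the plate out of the jig, leave everything else on the bench where it is, and take the hand away at the end.

Things in the scene. Friction and masses are not known exactly. Their poses are not given: they have to be found in the camera images.
- jig: Drill jig screwed to the bench: dark steel base 285 x 130 x 14 mm (long side = x), place and yaw vary. Origin: centre of the base's underside, on the bench; +x is the feed direction, roughly away from the robot; z up. The base's top is the bed (z = 14). Two bright rails along x, 11 mm above the bed, form a channel 61.5 mm wide centred on y = 0, open at the -x end.
- bridge_lip (a point): Lower front edge, mid-channel, of the grey bridge with two brass drill bushes that crosses the channel on the rails; jig frame (54.5, 0, 25) mm, 11 mm above the bed. The 8 mm plate passes under only if pressed nearly flat; nose-up it butts on the bridge. The bridge is 16 mm long, its bushes and screws reach 28 mm above the bed; a thin ledge behind it carries the leaf spring.
- stop_face (a point): Foot of the face of the end stop (steel block 12 mm high, 44 mm wide), mid-channel, at bed height: jig frame (120.5, 0, 14) mm. The plate is home when its nose stands against it.
- lug_plate: Plain aluminium plate in the jig's channel, 176 x 60 x 8 mm, 0.17 to 0.34 kg, oiled (friction on the bed about 0.25). Origin: centre of its underside; +x to its nose, the feed direction. At the start its tail lies on the bed and the plunger holds its nose about 13 mm up (tilt 4.5 degrees), 4 to 18 mm short of the bridge; it must travel 70 to 84 mm. A 16 mm hole goes through at x = -2 mm.
- plate_nose (a point): Middle of the plate's front end face, half-way up its thickness: plate frame (88, 0, 4) mm.
- press_point (a point): Point on the plate's flat top, 14 mm behind the rear face of its upright lug: plate frame (-34, 0, 8) mm. The lug (6 mm thick, 28 mm high above the plate, 40 mm wide at the foot, 28 mm and round above) has its rear face at plate x = -20 mm; the flat top runs on behind to x = -88. Pressing here with 10 to 20 N lays the plate flat after about 4 mm; push the lug to slide it.
- plunger (a joint): Brass spring plunger in the bed, 10 mm across, domed, jig frame x = 30.5, y = 0 mm. 0 = up (tip 13 mm above the bed), 0.0135 = fully down (m); its spring gives 3 N up, 6 N down. It starts up under the plate's nose, goes down as the plate is pressed, and snaps up through the plate's hole (5 mm above its top) when the plate is home, locking it.
- leaf_spring (a joint): Leaf (drag) spring, a bright strip 36 mm wide and 37 mm long fixed to the rear of the bridge, sloping down towards the end stop, tip turned up. 0 = free (tip 3 mm above the bed), about 0.15 rad with the plate under it; it then presses on the plate with about 10 N.
- spare_plate: A second lug plate of the same shape lying flat on the bench on the +y (left) side of the jig, waiting its turn; not to be moved. Origin: centre of its underside.
- caliper: Steel vernier caliper, 64 x 230 x 10 mm, lying on the -y side of the jig, not to be moved. Origin: centre of its underside.
- file: File with wooden handle, 25 x 305 x 27 mm, lying beyond the caliper, not to be moved. Origin: centre of its underside.
- bolt_m12: Steel bolt, 19 x 21 x 58 mm, standing on its head near the jig's far end on the +y side, not to be moved. Origin: centre of its underside.
- marker: Marker pen with cap, 14 x 130 x 19 mm, lying near the bolt, not to be moved. Origin: centre of its underside.
Not all that is in view belongs to the job. What is shaped like the lug_plate but purple is not meant.

How it is judged:
By the outcome, as a careful person would: the job done as asked, in the order asked, and still so for the second after the job is handed in, with the robot touching nothing.
It also fails if it takes over 38 s, if anything falls off the work surface, if the arm or the gripper's body presses on something with over 40 N, if the wrist force passes 120 N, or if a joint passes its speed limit or range.

## Working session

There is one attempt and no reset: what is moved stays moved. The work goes in short steps, Python scripts to look and compute and a tool call to move; the robot and the scene stay as the last step left them, time stands still between calls to the robot, and variables do not carry over. Pictures are saved under pics/ and viewed, at most 10 in all, crops included, and the job is handed in when it is done.

Besides the shell and the picture viewer there is one more tool, called after "Emit:" as name(argument=value, ...), one argument or row to a line, values as JSON. arm_command: Moves the arm, as the interface text tells. Shift numbers are shares of 0.5 m and turn numbers shares of pi rad, none past 1 either way. Its arguments: {"type":"object","properties":{"series":{"type":"array","items":{"type":"array"}},"newtons":{"type":"number"}},"required":["series"]}

```bash
mkdir -p pics; python3 - <<'E'
from plant import ctrl
import cv2
s=ctrl.sense();print({k:(s[k]) for k in s})
for n in("scene","side"):
    im=ctrl.get_image(n);cv2.imwrite(f"pics/{n}0.png",im[:,:,::-1]);c=ctrl.get_calibration(n);print(n,c)
E
```

```text
{'time_s': 0.0, 'qpos': array([ 1.20676113,  0.33390646,  0.03990274,  1.46627764, -0.01342695,
        1.34332921, -0.05851348]), 'joint_vel': array([-0.00120294,  0.00019003, -0.00114836, -0.00089837, -0.00027615,
       -0.00027885,  0.00038502]), 'joint_efforts': array([ 6.57369719e-05, -6.58539605e+01,  1.36556357e+00, -4.05580866e+01,
        1.68124842e-02,  1.21561371e-02,  5.71418582e-06]), 'tcp_pos': array([ 0.16995781, -0.62683417,  0.19192149]), 'orientation': array([ 9.91249494e-01,  1.31999079e-01, -1.56172591e-04, -8.12235487e-04]), 'contact_force': array([-0.25919183,  0.29946811,  0.78514259]), 'torque': array([0.00491317, 0.00718562, 0.0100993 ]), 'grasp_force': 0.0, 'width': 1.0021395525140877}
scene {'intrinsics': array([[432.29661193,   0.        , 286.72829765],
       [  0.        , 432.29661193, 208.26796982],
       [  0.        ,   0.        ,   1.        ]]), 'R': array([[-0.74493615, -0.66713134,  0.00243208],
       [-0.4447468 ,  0.49389192, -0.74717538],
       [ 0.49726293, -0.55767961, -0.66462247]]), 't': array([0.42972962, 0.31483016, 0.84006383])}
side {'intrinsics': array([[393.24014714,   0.        , 283.61420626],
       [  0.        , 393.24014714, 204.99153602],
       [  0.        ,   0.        ,   1.        ]]), 'R': array([[ 9.98903874e-01, -4.22548870e-02,  2.01389001e-02],
       [ 8.90148837e-04, -4.13013056e-01, -9.10724669e-01],
       [ 4.68001967e-02,  9.09744327e-01, -4.12522729e-01]]), 't': array([-0.59028891,  0.04898557,  1.20157569])}
```

View pics/scene0.png

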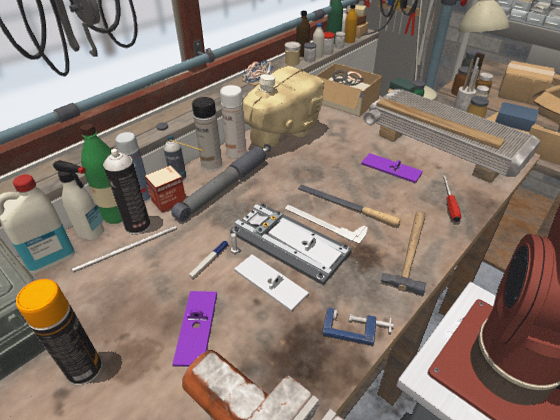

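View pics/side0.png

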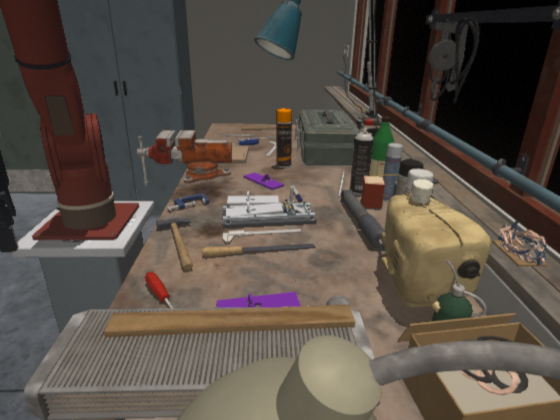

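The scene picture shows the jig at about (292,242), with the bridge at its far end near (265,220) and the white spare plate at (270,282). In the side picture the jig is at (268,213). I'll enlarge the scene crop.

```bash
python3 - <<'E'
import cv2
im=cv2.imread("pics/scene0.png")[195:290,225:360]
cv2.imwrite("pics/c0.png",cv2.resize(im,None,fx=5.9,fy=5.9,interpolation=cv2.INTER_CUBIC))
E
```

```text
(no output)
```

View pics/c0.png

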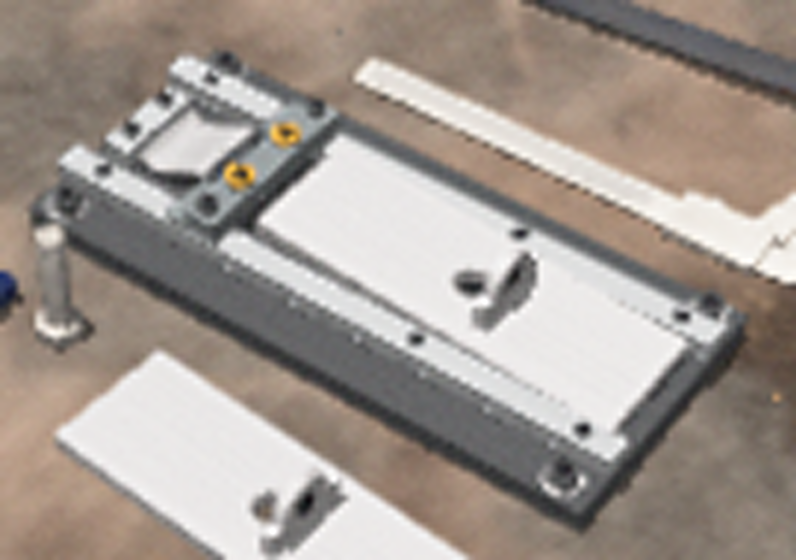

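The crop shows the base's top corners at about (582,515) near-left, (745,318) near-right and (225,55) far-right. The lug is at about (505,290) and the bushes at (240,174) and (286,132).

```bash
cat > h.py <<'E'
import numpy as np
from plant import ctrl
from scipy.spatial.transform import Rotation as R
from scipy.optimize import least_squares
def proj(c,X):
    p=(np.atleast_2d(X)@np.array(c["R"]).T+c["t"])@np.array(c["intrinsics"]).T
    return p[:,:2]/p[:,2:]
def J2W(p,X):
    X=np.atleast_2d(X).astype(float);c,s=np.cos(p[2]),np.sin(p[2])
    return np.c_[p[0]+c*X[:,0]-s*X[:,1],p[1]+s*X[:,0]+c*X[:,1],X[:,2]]
def fit(c,X,uv,p0):
    r=least_squares(lambda p:(proj(c,J2W(p,X))-uv).ravel(),p0);return r.x,r.fun.reshape(-1,2)
def plan(xyz,yaw):
    "turn and shift in tool units for tool pointing down, tool x at yaw"
    s=ctrl.sense();r0=R.from_quat(s["orientation"]);rt=R.from_euler("z",yaw)*R.from_euler("x",np.pi)
    print("tcp",s["tcp_pos"].round(4),"turn",((r0.inv()*rt).as_rotvec()/np.pi).round(4),"shift",(r0.inv().apply(np.array(xyz)-s["tcp_pos"])/.5).round(4),"t",s["time_s"],"F",s["contact_force"].round(1))
E
python3 - <<'E'
from h import *
c=ctrl.get_calibration("scene")
X=np.array([[-142.5,65,14],[-142.5,-65,14],[142.5,-65,14],[62.5,13,42],[62.5,-13,42]])/1000
uv=np.array([[582,515],[745,318],[225,55],[240,174],[286,132]])/5.9+[225,195]-.4
for n in (3,5):
    p,f=fit(c,X[:n],uv[:n],[.6,-.1,0]);print(p,f.round(1).tolist())
print(np.degrees(p[2]))
# plate lug top estimate
t=J2W(p,[[-.085,0,.045]])[0]
print("lugtip? ",[(a,((proj(c,J2W(p,[[a/1000,0,.045]]))-[225,195])*5.9).round().tolist()) for a in(-80,-70,-60,-50)])
q=J2W(p,[[-.075,0,.20]])[0];print(q)
plan(q,p[2]);plan(q,p[2]+np.pi)
E
```

```text
[0.54261452 0.02780563 0.08916419] [[-0.3, 0.4], [1.1, 0.2], [-0.9, -1.0]]
[0.54291434 0.02826423 0.09068692] [[-0.4, 0.4], [0.9, 0.1], [-1.1, -0.9], [1.0, -0.7], [-0.4, 0.8]]
5.195977867023674
lugtip?  [(-80, [[540.0, 290.0]]), (-70, [[519.0, 280.0]]), (-60, [[499.0, 269.0]]), (-50, [[478.0, 258.0]])]
[0.46822253 0.02147203 0.2       ]
tcp [ 0.1699 -0.6269  0.192 ] turn [-0.0005  0.0001  0.0554] shift [ 0.9151 -1.0955 -0.0145] t 0.1 F [ 1.  -0.2 -0.4]
tcp [ 0.1699 -0.6269  0.192 ] turn [-1.000e-04 -7.000e-04 -9.446e-01] shift [ 0.9151 -1.0955 -0.0145] t 0.1 F [ 1.  -0.2 -0.4]
```

Emit:
arm_command(
  series=[
    [[0, 0, 0.03], [0.476, -0.3, -0.12], 0],
    [[0, 0, 0.055], [0.476, -0.3, -0.12], 0],
    [[0, 0, 0.055], [0.476, -0.3, -0.12], 0],
    [[0, 0, 0.055], [0.476, -0.3, -0.12], 0],
    [[0, 0, 0.055], [0.476, -0.3, -0.12], 0],
  ],
  newtons=40,
)

```text
time_s: 0.6
tcp_pos: [0.3366, -0.4455, 0.2451]
orientation: [0.999, 0.046, -0.0, -0.0]
contact_force: [1.3, -1.1, -0.5]
width: 0.147
grasp_force: 0.0
```

```bash
python3 - <<'E'
from h import *
plan([.46,-.15,.22],.0907);plan([.462,.021,.17],.0907)
E
```

```text
tcp [ 0.3366 -0.4455  0.2451] turn [-0.0001  0.0001  0.0004] shift [ 0.3001 -0.5659  0.0503] t 0.6 F [ 1.3 -1.1 -0.5]
tcp [ 0.3366 -0.4455  0.2451] turn [-0.0001  0.0001  0.0004] shift [ 0.3356 -0.906   0.1504] t 0.6 F [ 1.3 -1.1 -0.5]
```

Emit:
arm_command(
  series=[
    [[0, 0, 0], [0.27, -0.55, 0.05], 0],
    [[0, 0, 0], [0.27, -0.55, 0.05], 0],
    [[0, 0, 0], [0.27, -0.55, 0.05], 0],
    [[0, 0, 0], [0.27, -0.55, 0.05], 0],
    [[0, 0, 0], [0.27, -0.55, 0.05], 0],
  ],
)

```text
time_s: 1.1
tcp_pos: [0.4246, -0.2125, 0.2244]
orientation: [0.999, 0.046, -0.0, 0.0]
contact_force: [0.4, -0.9, 0.1]
width: -0.0
grasp_force: 0.0
```

```bash
python3 - <<'E'
from h import *
plan([.462,.021,.17],.0907)
E
```

```text
tcp [ 0.4246 -0.2125  0.2244] turn [0.     0.     0.0004] shift [ 0.1174 -0.4582  0.1086] t 1.1 F [ 0.4 -0.9  0.1]
```

Emit:
arm_command(
  series=[
    [[0, 0, 0], [0.12, -0.46, 0.06], 0],
    [[0, 0, 0], [0.12, -0.46, 0.06], 0],
    [[0, 0, 0], [0.12, -0.46, 0.06], 0],
    [[0, 0, 0], [0.12, -0.46, 0.06], 0],
    [[0, 0, 0], [0.12, -0.46, 0.06], 0],
  ],
)

```text
time_s: 1.6
tcp_pos: [0.4627, 0.023, 0.1943]
orientation: [0.999, 0.047, 0.0, -0.0]
contact_force: [0.5, 0.1, -0.0]
width: -0.002
grasp_force: 0.0
```

Emit:
arm_command(
  series=[
    [[0, 0, 0], [0, 0, 0], 0],
    [[0, 0, 0], [0, 0, 0], 0],
  ],
)

```text
time_s: 1.8
tcp_pos: [0.4627, 0.0206, 0.1943]
orientation: [0.999, 0.047, -0.0, 0.0]
contact_force: [-0.7, -0.4, 0.3]
width: 0.001
grasp_force: 0.0
```

```bash
python3 - <<'E'
from h import *
import cv2,pickle
c=ctrl.get_calibration("wrist");im=ctrl.get_image("wrist")
pickle.dump(c,open("w1.pkl","wb"));cv2.imwrite("pics/w1.png",im[:,:,::-1])
print(ctrl.sense()["tcp_pos"])
E
```

```text
[0.46282538 0.01940196 0.19441774]
```

View pics/w1.png

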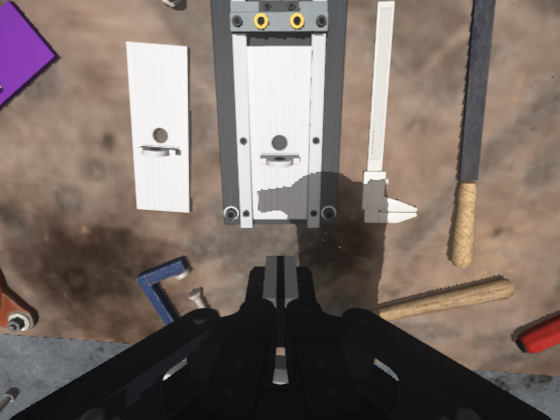

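The wrist picture looks along the jig, up in the image being the feed direction. The base's near corners are at about (223,225) and (335,223), and the bushes at (261,21) and (297,20). The plate's nose corners are at (248,46) and (312,46), its hole at (279,142), and the lug stands at (280,159).

```bash
python3 - <<'E'
import cv2
im=cv2.imread("pics/w1.png")[0:235,205:355]
cv2.imwrite("pics/c1.png",cv2.resize(im,(380,595),interpolation=cv2.INTER_CUBIC))
E
```

```text
(no output)
```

View pics/c1.png

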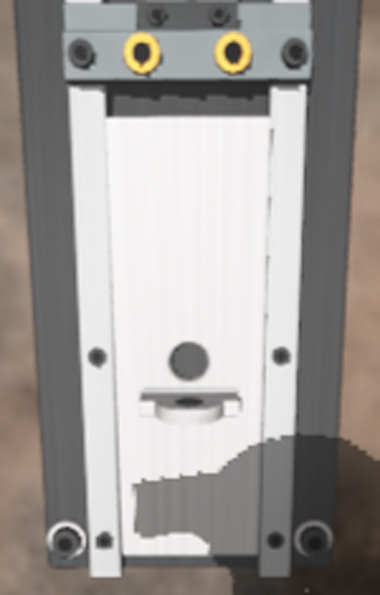

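```bash
python3 - <<'E'
from h import *
import pickle
c=pickle.load(open("w1.pkl","rb"))
sc=150/380
print("cam",-np.array(c["R"]).T@c["t"],"fwd",np.array(c["R"])[2])
X=np.array([[-142.5,65,14],[-142.5,-65,14],[62.5,13,42],[62.5,-13,42]])/1000
uv=np.array([[48,567],[338,565],[142,53],[234,52]])*sc+[205,0]
p,f=fit(c,X,uv,[.54,.03,.09]);print(p,f.round(1).tolist())
g=lambda X:((proj(c,J2W(p,np.array(X)/1000))-[205,0])/sc).round().tolist()
t=np.radians(4.5)
for x0 in(-52,-45,-38): # plate tail-bottom on bed
    pl=lambda x,y,z:[x0+x*np.cos(t)-z*np.sin(t),y,14+(x+88)*np.sin(t)+z*np.cos(t)]
    print(x0,"nose",g([pl(88,0,8)]),"hole",g([pl(-2,0,8)]),"lugfoot r",g([pl(-20,0,8)]),"lugtop r",g([pl(-20,0,36)]),"tail",g([pl(-88,0,8)]))
print("bridge lip top?",g([[54.5,0,25]]))
E
```

```text
cam [0.54235467 0.02875768 0.37511566] fwd [-0.31653778 -0.03028334 -0.94809638]
[0.54051652 0.02862025 0.10378456] [[1.0, 0.9], [-1.1, 0.7], [3.5, -0.6], [-3.4, -0.6]]
-52 nose [[189.0, 139.0]] hole [[191.0, 381.0]] lugfoot r [[192.0, 423.0]] lugtop r [[192.0, 444.0]] tail [[193.0, 570.0]]
-45 nose [[189.0, 118.0]] hole [[191.0, 363.0]] lugfoot r [[191.0, 407.0]] lugtop r [[192.0, 426.0]] tail [[193.0, 556.0]]
-38 nose [[188.0, 96.0]] hole [[191.0, 346.0]] lugfoot r [[191.0, 390.0]] lugtop r [[191.0, 408.0]] tail [[193.0, 541.0]]
bridge lip top? [[188.0, 85.0]]
```

The wrist fit puts the plate's origin at jig x ≈ -44 mm and the press point almost exactly under the TCP, with the top there at about 26 mm. I'll go down to just above it.

Emit:
arm_command(
  series=[
    [[0, 0, 0], [-0.006, 0, 0.1], 0],
    [[0, 0, 0], [-0.006, 0, 0.2], 0],
    [[0, 0, 0], [-0.006, 0, 0.28], 0],
    [[0, 0, 0], [-0.006, 0, 0.32], 0],
    [[0, 0, 0], [-0.006, 0, 0.32], 0],
  ],
)

```text
time_s: 2.35
tcp_pos: [0.4575, 0.018, 0.032]
orientation: [0.999, 0.045, -0.003, -0.0]
contact_force: [0.7, 0.1, 0.9]
width: -0.002
grasp_force: 0.0
```

Emit:
arm_command(
  series=[
    [[0, 0, 0], [0, 0, 0.004], 0],
    [[0, 0, 0], [0, 0, 0.008], 0],
    [[0, 0, 0], [0, 0, 0.01], 0],
    [[0, 0, 0], [0, 0, 0.01], 0],
  ],
)

```text
time_s: 2.75
tcp_pos: [0.4607, 0.0195, 0.0304]
orientation: [0.999, 0.046, 0.001, 0.0]
contact_force: [-0.4, 0.2, -0.1]
width: 0.001
grasp_force: 0.0
```

```bash
python3 - <<'E'
from h import *
plan([.4606,.020,.022],.1)
E
```

```text
tcp [0.4607 0.0195 0.0304] turn [ 0.0001 -0.0004 -0.0027] shift [-0.0001 -0.001   0.0168] t 2.75 F [-0.4  0.2 -0.1]
```

Emit:
arm_command(
  series=[
    [[0, 0, 0], [0, 0, 0.003], 0],
    [[0, 0, 0], [0, 0, 0.006], 0],
    [[0, 0, 0], [0, 0, 0.009], 0],
    [[0, 0, 0], [0, 0, 0.012], 0],
    [[0, 0, 0], [0, 0, 0.012], 0],
  ],
)

```text
time_s: 3.25
tcp_pos: [0.4598, 0.0197, 0.0234]
orientation: [0.999, 0.046, -0.0, -0.0]
contact_force: [-0.7, -0.6, -0.3]
width: 0.003
grasp_force: 0.0
```

Emit:
arm_command(
  series=[
    [[0, 0, 0], [0, 0, 0.002], 0],
    [[0, 0, 0], [0, 0, 0.004], 0],
    [[0, 0, 0], [0, 0, 0.004], 0],
  ],
)

```text
time_s: 3.55
tcp_pos: [0.4599, 0.0197, 0.0215]
orientation: [0.999, 0.046, -0.0, -0.0]
contact_force: [0.4, 0.0, 0.8]
width: -0.003
grasp_force: 0.0
```

Emit:
arm_command(
  series=[
    [[0, 0, 0], [0, 0, 0.002], 0],
    [[0, 0, 0], [0, 0, 0.004], 0],
    [[0, 0, 0], [0, 0, 0.004], 0],
  ],
)

```text
time_s: 3.85
tcp_pos: [0.4599, 0.0197, 0.0195]
orientation: [0.999, 0.046, -0.0, -0.0]
contact_force: [0.2, -0.3, -0.3]
width: 0.001
grasp_force: 0.0
```

Emit:
arm_command(
  series=[
    [[0, 0, 0], [0, 0, 0.002], 0],
    [[0, 0, 0], [0, 0, 0.002], 0],
  ],
)

```text
time_s: 4.05
tcp_pos: [0.46, 0.0197, 0.0186]
orientation: [0.999, 0.046, -0.0, -0.0]
contact_force: [0.4, 0.1, -0.1]
width: 0.001
grasp_force: 0.0
```

```bash
python3 - <<'E'
from h import *
import cv2
im=ctrl.get_image("wrist");cv2.imwrite("pics/w2.png",im[:,:,::-1])
print(ctrl.sense()["contact_force"],ctrl.sense()["tcp_pos"])
E
```

```text
[-0.68580507  0.27054558  0.29667636] [0.46002077 0.01974129 0.01859366]
```

View pics/w2.png

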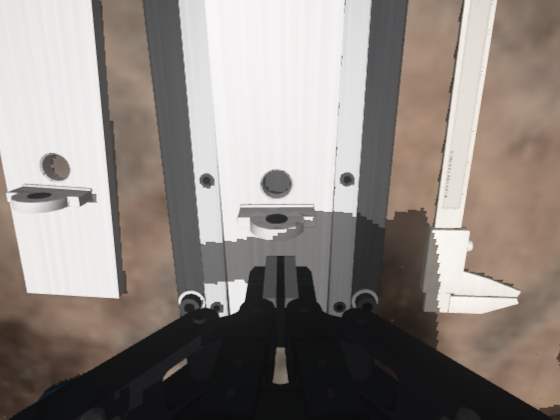

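Fingers show no load yet: the tips are at (280,257) and the lug's rear face is at about y=220. I'll check the geometry against the camera model.

```bash
python3 - <<'E'
from h import *
c=ctrl.get_calibration("wrist");s=ctrl.sense()
r=R.from_quat(s["orientation"]);t=s["tcp_pos"]
for o in([0,0,0],[.011,0,0],[-.011,0,0],[0,0,-.01]): print(o,proj(c,t+r.apply(o)).round())
p=[.5405,.0286,.1038]
print("cam",-np.array(c["R"]).T@c["t"])
# refit with hole(277,184), rail screws? base screws; use rail edges width: z from scale
uvh=np.array([[277,184]])
for z in(.014,.022,.029): 
    K=np.array(c["intrinsics"]);d=np.linalg.inv(K)@[277,184,1];d=np.array(c["R"]).T@d;o=-np.array(c["R"]).T@c["t"]
    print(z,(o+d*(z-o[2])/d[2]).round(4))
q=lambda X:proj(c,J2W(p,np.array(X)/1000)).round().tolist()
print("base top near corners",q([[-142.5,65,14],[-142.5,-65,14],[-100,65,14],[-100,-65,14]]), "hole", q([[-46.3,0,29]]),q([[-46.3,0,22]]))
print("rails inner at x=-44",q([[-44,30.75,25],[-44,-30.75,25]]))
E
```

```text
[0, 0, 0] [[281. 237.]]
[0.011, 0, 0] [[281. 219.]]
[-0.011, 0, 0] [[281. 253.]]
[0, 0, -0.01] [[281. 244.]]
cam [0.53951119 0.02766893 0.19944461]
0.014 [0.4903 0.0249 0.014 ]
0.022 [0.4924 0.025  0.022 ]
0.029 [0.4942 0.0251 0.029 ]
base top near corners [[183.0, 321.0], [380.0, 319.0], [175.0, 263.0], [386.0, 261.0]] hole [[279.0, 184.0]] [[279.0, 181.0]]
rails inner at x=-44 [[222.0, 178.0], [337.0, 177.0]]
```

```bash
python3 - <<'E'
from h import *
import cv2
a=cv2.imread("pics/w2.png")[190:330,200:360]
a=(255*(a/255.)**.5).astype('uint8')
b=ctrl.get_image("side")[:,:,::-1][150:235,195:340]; 
b=(255*(b/255.)**.6).astype('uint8')
a=cv2.resize(a,(400,350),interpolation=cv2.INTER_CUBIC);b=cv2.resize(b,(400,234),interpolation=cv2.INTER_CUBIC)
d=ctrl.get_image("scene")[:,:,::-1][150:290,225:385];d=cv2.resize(d,(400,350),interpolation=cv2.INTER_CUBIC)
o=np.zeros((584,800,3),'uint8');o[:350,:400]=a;o[:350,400:]=d;o[350:,:400]=b
cv2.imwrite("pics/c2.png",o)
E
```

```text
(no output)
```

View pics/c2.png

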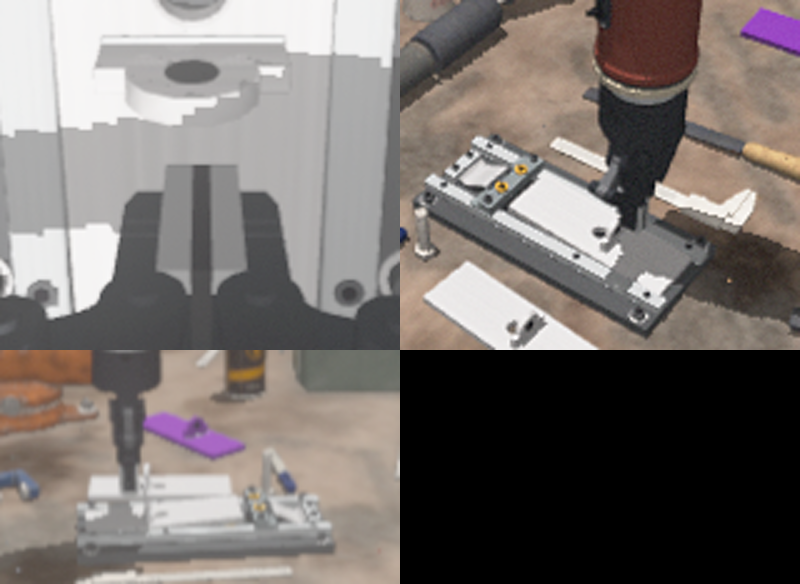

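The composite shows the shut fingertips behind the lug. The side view has their end at about (242,201) and the scene view at about (316,242). The plate is still tilted. Next I'll triangulate the tip.

```bash
python3 - <<'E'
from h import *
cs=ctrl.get_calibration("side");cc=ctrl.get_calibration("scene");cw=ctrl.get_calibration("wrist")
t=ctrl.sense()["tcp_pos"]
for h in(0,.01,.02,.03): print(h,[proj(c,t+[0,0,h]).round(1)[0].tolist() for c in(cs,cc,cw)])
f=lambda X:np.r_[proj(cs,X)[0]-[242,201],proj(cc,X)[0]-[316,242]]
r=least_squares(f,t);print(r.x,r.fun.round(1),t)
E
```

```text
0 [[241.8, 212.7], [317.3, 252.1], [281.1, 236.5]]
0.01 [[241.7, 209.8], [317.5, 249.3], [281.1, 243.8]]
0.02 [[241.6, 206.9], [317.7, 246.4], [281.2, 251.8]]
0.03 [[241.6, 204.0], [317.9, 243.5], [281.3, 260.8]]
[0.46172137 0.02515296 0.05665429] [ 0.1 -0.1  0.1  0.1] [0.46007058 0.01971718 0.01865336]
```

The tip really stands about 35 mm higher than the reported TCP. With no contact force, I'll keep going down in guarded steps.

Emit:
arm_command(
  series=[
    [[0, 0, 0], [0, 0, 0.01], 0],
    [[0, 0, 0], [0, 0, 0.02], 0],
    [[0, 0, 0], [0, 0, 0.03], 0],
    [[0, 0, 0], [0, 0, 0.03], 0],
  ],
)

```text
time_s: 4.6
tcp_pos: [0.4593, 0.0197, 0.0027]
orientation: [0.999, 0.046, -0.001, -0.0]
contact_force: [0.6, 0.9, 0.5]
width: 0.0
grasp_force: 0.0
```

Emit:
arm_command(
  series=[
    [[0, 0, 0], [0, 0, 0.004], 0],
    [[0, 0, 0], [0, 0, 0.008], 0],
    [[0, 0, 0], [0, 0, 0.008], 0],
  ],
)

```text
time_s: 4.9
tcp_pos: [0.4599, 0.0197, -0.0006]
orientation: [0.999, 0.046, -0.0, -0.0]
contact_force: [-0.1, 0.3, 0.3]
width: 0.002
grasp_force: 0.0
```

Emit:
arm_command(
  series=[
    [[0, 0, 0], [0, 0, 0.004], 0],
    [[0, 0, 0], [0, 0, 0.004], 0],
  ],
)

```text
time_s: 5.1
tcp_pos: [0.46, 0.0197, -0.0025]
orientation: [0.999, 0.046, -0.0, -0.0]
contact_force: [-0.6, -0.2, -0.3]
width: -0.003
grasp_force: 0.0
```

Emit:
arm_command(
  series=[
    [[0, 0, 0], [0, 0, 0.004], 0],
    [[0, 0, 0], [0, 0, 0.004], 0],
  ],
)

```text
time_s: 5.3
tcp_pos: [0.4599, 0.0197, -0.0045]
orientation: [0.999, 0.046, -0.0, -0.0]
contact_force: [1.1, -0.8, -0.7]
width: -0.001
grasp_force: 0.0
```

Emit:
arm_command(
  series=[
    [[0, 0, 0], [0, 0, 0.003], 0],
    [[0, 0, 0], [0, 0, 0.003], 0],
  ],
)

```text
time_s: 5.5
tcp_pos: [0.4599, 0.0197, -0.006]
orientation: [0.999, 0.046, -0.0, -0.0]
contact_force: [0.0, 0.1, -0.7]
width: 0.0
grasp_force: 0.0
```

Emit:
arm_command(
  series=[
    [[0, 0, 0], [0, 0, 0.003], 0],
    [[0, 0, 0], [0, 0, 0.003], 0],
  ],
)

```text
time_s: 5.7
tcp_pos: [0.46, 0.0197, -0.0075]
orientation: [0.999, 0.046, -0.0, -0.0]
contact_force: [0.8, 0.6, 0.6]
width: -0.005
grasp_force: 0.0
```

Emit:
arm_command(
  series=[
    [[0, 0, 0], [0, 0, 0.003], 0],
    [[0, 0, 0], [0, 0, 0.003], 0],
  ],
)

```text
time_s: 5.9
tcp_pos: [0.4599, 0.0197, -0.009]
orientation: [0.999, 0.046, -0.0, -0.0]
contact_force: [0.6, -1.0, -0.6]
width: -0.002
grasp_force: 0.0
```

Emit:
arm_command(
  series=[
    [[0, 0, 0], [0, 0, 0.003], 0],
    [[0, 0, 0], [0, 0, 0.003], 0],
  ],
)

```text
time_s: 6.1
tcp_pos: [0.4599, 0.0197, -0.0105]
orientation: [0.999, 0.046, -0.0, -0.0]
contact_force: [-0.0, 0.3, -0.9]
width: 0.007
grasp_force: 0.0
```

Emit:
arm_command(
  series=[
    [[0, 0, 0], [0, 0, 0.003], 0],
    [[0, 0, 0], [0, 0, 0.003], 0],
  ],
)

```text
time_s: 6.3
tcp_pos: [0.4601, 0.0197, -0.0119]
orientation: [0.999, 0.046, 0.0, -0.0]
contact_force: [0.1, -0.5, 0.7]
width: 0.001
grasp_force: 0.0
```

Emit:
arm_command(
  series=[
    [[0, 0, 0], [0, 0, 0.003], 0],
    [[0, 0, 0], [0, 0, 0.003], 0],
  ],
)

```text
time_s: 6.5
tcp_pos: [0.4604, 0.0198, -0.0131]
orientation: [0.999, 0.046, 0.0, 0.0]
contact_force: [-0.8, -0.0, 6.4]
width: -0.002
grasp_force: 2.8
```

Emit:
arm_command(
  series=[
    [[0, 0, 0], [0, 0, 0.003], 0],
    [[0, 0, 0], [0, 0, 0.003], 0],
  ],
)

```text
time_s: 6.7
tcp_pos: [0.4606, 0.0198, -0.0144]
orientation: [0.999, 0.046, 0.0, 0.0]
contact_force: [-1.1, -0.3, 7.2]
width: -0.0
grasp_force: 3.9
```

```bash
python3 - <<'E'
from h import *
import cv2
a=ctrl.get_image("wrist")[:,:,::-1][100:330,180:380]
a=(255*(a/255.)**.6).astype('uint8')
b=ctrl.get_image("side")[:,:,::-1][180:235,205:325]
a=cv2.resize(a,(400,460),interpolation=cv2.INTER_CUBIC);b=cv2.resize(b,(400,183),interpolation=cv2.INTER_CUBIC)
d=ctrl.get_image("scene")[:,:,::-1][190:290,235:365];d=cv2.resize(d,(400,308),interpolation=cv2.INTER_CUBIC)
o=np.zeros((491,800,3),'uint8');o[:460,:400]=a;o[:308,400:]=d;o[308:,400:]=b
cv2.imwrite("pics/c3.png",o)
E
```

```text
(no output)
```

View pics/c3.png

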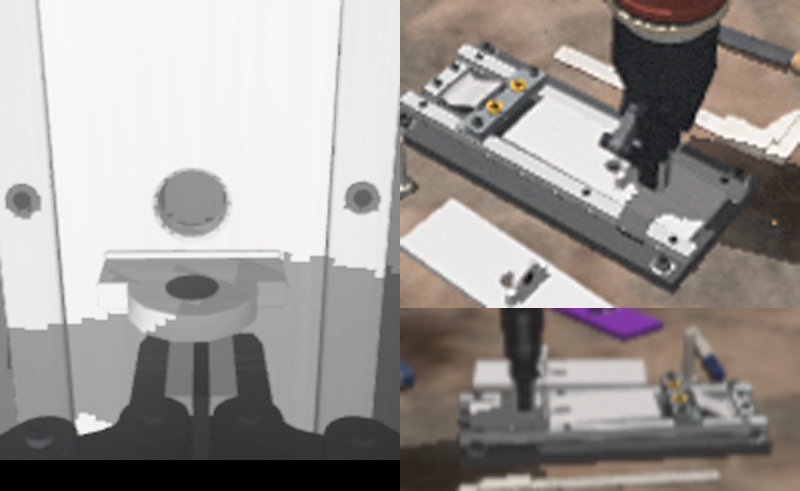

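The picture shows the fingertips on the plate just behind the lug, and contact is now 7 N. I'll press on until the plate is flat.

Emit:
arm_command(
  series=[
    [[0, 0, 0], [0, 0, 0.003], 0],
    [[0, 0, 0], [0, 0, 0.003], 0],
  ],
)

```text
time_s: 7.05
tcp_pos: [0.4608, 0.0198, -0.0157]
orientation: [0.999, 0.046, 0.001, 0.0]
contact_force: [-1.6, -0.9, 9.8]
width: -0.007
grasp_force: 5.2
```

Emit:
arm_command(
  series=[
    [[0, 0, 0], [0, 0, 0.003], 0],
    [[0, 0, 0], [0, 0, 0.003], 0],
  ],
)

```text
time_s: 7.25
tcp_pos: [0.4614, 0.0198, -0.0165]
orientation: [0.999, 0.046, 0.001, 0.0]
contact_force: [-3.5, 0.1, 17.7]
width: -0.0
grasp_force: 9.2
```

Emit:
arm_command(
  series=[
    [[0, 0, 0], [0, 0, 0.002], 0],
    [[0, 0, 0], [0, 0, 0.002], 0],
  ],
)

```text
time_s: 7.45
tcp_pos: [0.4621, 0.0199, -0.0165]
orientation: [0.999, 0.046, 0.002, 0.0]
contact_force: [-6.3, -0.6, 30.1]
width: 0.001
grasp_force: 15.1
```

Emit:
arm_command(
  series=[
    [[0, 0, 0], [0.008, 0, 0], 0],
    [[0, 0, 0], [0.016, 0, 0], 0],
    [[0, 0, 0], [0.024, 0, 0], 0],
    [[0, 0, 0], [0.024, 0, 0], 0],
  ],
)

```text
time_s: 7.85
tcp_pos: [0.4749, 0.021, -0.0165]
orientation: [0.999, 0.046, 0.002, 0.0]
contact_force: [-2.8, -1.0, 25.4]
width: 0.004
grasp_force: 12.5
```

Emit:
arm_command(
  series=[
    [[0, 0, 0], [0.008, 0, 0], 0],
    [[0, 0, 0], [0.016, 0, 0], 0],
    [[0, 0, 0], [0.024, 0, 0], 0],
    [[0, 0, 0], [0.024, 0, 0], 0],
  ],
)

```text
time_s: 8.25
tcp_pos: [0.4867, 0.0221, -0.0165]
orientation: [0.999, 0.046, 0.002, 0.0]
contact_force: [-2.2, -0.9, 24.6]
width: 0.002
grasp_force: 12.2
```

```bash
python3 - <<'E'
from h import *
import cv2
a=ctrl.get_image("wrist")[:,:,::-1];cv2.imwrite("pics/w4.png",a)
a=(255*(a/255.)**.6).astype('uint8')
t=cv2.resize(cv2.imread("pics/c3.png")[150:335,90:300],None,fx=.5,fy=.5,interpolation=cv2.INTER_AREA)
r=cv2.matchTemplate(a[:330],t,cv2.TM_CCOEFF_NORMED);print(cv2.minMaxLoc(r)[1::2],"was",(180+45,100+75))
c=ctrl.get_calibration("wrist");p=[.5405,.0286,.1038]
x=(ctrl.sense()["tcp_pos"]);print(x)
for x0 in(-44,-38,-32,-26,-20): print(x0,"hole",proj(c,J2W(p,[[(x0-2)/1000,0,.022]])).round().tolist())
E
```

```text
(0.9678006768226624, (225, 174)) was (225, 175)
[ 0.4867797   0.02217394 -0.01647361]
-44 hole [[279.0, 254.0]]
-38 hole [[279.0, 242.0]]
-32 hole [[279.0, 230.0]]
-26 hole [[279.0, 218.0]]
-20 hole [[279.0, 205.0]]
```

The plate moves with the fingers and the nose is already under the bridge, with the plate's origin at x ≈ -18. About 50 mm is left.

Emit:
arm_command(
  series=[
    [[0, 0, 0], [0.008, 0, 0], 0],
    [[0, 0, 0], [0.016, 0, 0], 0],
    [[0, 0, 0], [0.024, 0, 0], 0],
    [[0, 0, 0], [0.032, 0, 0], 0],
    [[0, 0, 0], [0.032, 0, 0], 0],
  ],
)

```text
time_s: 8.8
tcp_pos: [0.5027, 0.0237, -0.0165]
orientation: [0.999, 0.046, 0.002, 0.0]
contact_force: [-2.9, -0.9, 24.2]
width: -0.004
grasp_force: 11.7
```

Emit:
arm_command(
  series=[
    [[0, 0, 0], [0.008, 0, 0], 0],
    [[0, 0, 0], [0.016, 0, 0], 0],
    [[0, 0, 0], [0.024, 0, 0], 0],
    [[0, 0, 0], [0.032, 0, 0], 0],
    [[0, 0, 0], [0.032, 0, 0], 0],
  ],
)

```text
time_s: 9.3
tcp_pos: [0.5175, 0.025, -0.0165]
orientation: [0.999, 0.046, 0.001, 0.0]
contact_force: [-8.0, -1.5, 28.0]
width: -0.001
grasp_force: 14.3
```

```bash
cat > m.py <<'E'
from h import *
import cv2
a=ctrl.get_image("wrist")[:,:,::-1];s=ctrl.sense();cv2.imwrite("pics/w_%d.png"%(s["time_s"]*100),a)
a=(255*(a/255.)**.6).astype('uint8')
t=cv2.resize(cv2.imread("pics/c3.png")[150:335,90:300],None,fx=.5,fy=.5,interpolation=cv2.INTER_AREA)
r=cv2.matchTemplate(a[:330],t,cv2.TM_CCOEFF_NORMED);m=cv2.minMaxLoc(r);print(m[1],m[3],"was (225,175)")
c=ctrl.get_calibration("wrist");v=m[3][1]+26.5;p=[.5405,.0286,.1038]
xs=np.arange(-60,50);y=proj(c,J2W(p,np.c_[(xs-2)/1000,0*xs,0*xs+.022]))[:,1]
print("plate x0",np.interp(-v,-y,xs),"goal 32.5",s["tcp_pos"],s["contact_force"])
E
python3 m.py
```

```text
0.9751235842704773 (225, 174) was (225,175)
plate x0 13.049388678372205 goal 32.5 [ 0.51744174  0.02499429 -0.01650165] [-7.00050632 -1.14093467 27.13659533]
```

Emit:
arm_command(
  series=[
    [[0, 0, 0], [0.008, 0, 0], 0],
    [[0, 0, 0], [0.016, 0, 0], 0],
    [[0, 0, 0], [0.024, 0, 0], 0],
    [[0, 0, 0], [0.024, 0, 0], 0],
  ],
)

```text
time_s: 9.75
tcp_pos: [0.5291, 0.0261, -0.0165]
orientation: [0.999, 0.046, 0.001, 0.0]
contact_force: [-8.5, 0.2, 29.3]
width: 0.001
grasp_force: 17.3
```

Emit:
arm_command(
  series=[
    [[0, 0, 0], [0.004, 0, 0], 0],
    [[0, 0, 0], [0.008, 0, 0], 0],
    [[0, 0, 0], [0.008, 0, 0], 0],
  ],
)

```text
time_s: 10.05
tcp_pos: [0.5324, 0.0264, -0.0165]
orientation: [0.999, 0.046, 0.0, 0.001]
contact_force: [-11.3, 0.1, 31.5]
width: -0.002
grasp_force: 20.2
```

Emit:
arm_command(
  series=[
    [[0, 0, 0], [0.003, 0, 0], 0],
    [[0, 0, 0], [0.006, 0, 0], 0],
    [[0, 0, 0], [0.006, 0, 0], 0],
  ],
)

```text
time_s: 10.35
tcp_pos: [0.5354, 0.0267, -0.0165]
orientation: [0.999, 0.046, 0.0, 0.001]
contact_force: [-10.9, -0.8, 30.7]
width: 0.003
grasp_force: 19.8
```

Emit:
arm_command(
  series=[
    [[0, 0, 0], [0.003, 0, -0.001], 0],
    [[0, 0, 0], [0.004, 0, -0.001], 0],
    [[0, 0, 0], [0.004, 0, -0.001], 0],
  ],
)

```text
time_s: 10.65
tcp_pos: [0.5376, 0.0269, -0.0165]
orientation: [0.999, 0.046, 0.001, 0.0]
contact_force: [-6.6, -1.0, 22.7]
width: -0.004
grasp_force: 14.3
```

Emit:
arm_command(
  series=[
    [[0, 0, 0], [0.003, 0, 0], 0],
    [[0, 0, 0], [0.004, 0, 0], 0],
    [[0, 0, 0], [0.004, 0, 0], 0],
  ],
)

```text
time_s: 10.95
tcp_pos: [0.5406, 0.0272, -0.0164]
orientation: [0.999, 0.046, 0.002, 0.0]
contact_force: [-2.4, -0.8, 18.3]
width: 0.003
grasp_force: 9.0
```

```bash
python3 m.py
```

```text
0.8356273174285889 (225, 187) was (225,175)
plate x0 30.09611361750175 goal 32.5 [ 0.54058553  0.02721527 -0.01643302] [-2.79449554  0.43785634 17.83843426]
```

Fingers have slid towards the lug: the plate stopped (x ≈ 30), so friction drag no longer suffices. I'll push on until the lug itself is pushed.

Emit:
arm_command(
  series=[
    [[0, 0, 0], [0.002, 0, 0.001], 0],
    [[0, 0, 0], [0.004, 0, 0.001], 0],
    [[0, 0, 0], [0.004, 0, 0.001], 0],
  ],
)

```text
time_s: 11.3
tcp_pos: [0.5414, 0.0272, -0.0165]
orientation: [0.999, 0.046, 0.001, 0.001]
contact_force: [-9.9, -1.0, 30.4]
width: 0.0
grasp_force: 15.8
```

Emit:
arm_command(
  series=[
    [[0, 0, 0], [0.002, 0, 0], 0],
    [[0, 0, 0], [0.004, 0, 0], 0],
    [[0, 0, 0], [0.004, 0, 0], 0],
  ],
)

```text
time_s: 11.6
tcp_pos: [0.5433, 0.0274, -0.0165]
orientation: [0.999, 0.046, 0.0, 0.001]
contact_force: [-11.8, -1.0, 30.8]
width: -0.003
grasp_force: 16.1
```

```bash
python3 m.py
```

```text
0.8285747766494751 (225, 188) was (225,175)
plate x0 32.490750988305955 goal 32.5 [ 0.54333567  0.02741318 -0.0164801 ] [-11.48972089  -1.00418254  30.78699081]
```

Emit:
arm_command(
  series=[
    [[0, 0, 0], [0.002, 0, 0], 0],
    [[0, 0, 0], [0.004, 0, 0], 0],
    [[0, 0, 0], [0.004, 0, 0], 0],
  ],
)

```text
time_s: 11.95
tcp_pos: [0.544, 0.0275, -0.0165]
orientation: [0.999, 0.046, -0.001, 0.001]
contact_force: [-16.9, -1.5, 36.1]
width: -0.001
grasp_force: 21.2
```

Emit:
arm_command(
  series=[
    [[0, 0, 0], [0.002, 0, 0], 0],
    [[0, 0, 0], [0.004, 0, 0], 0],
    [[0, 0, 0], [0.004, 0, 0], 0],
  ],
)

```text
time_s: 12.25
tcp_pos: [0.5438, 0.0274, -0.0166]
orientation: [0.999, 0.046, -0.003, 0.001]
contact_force: [-27.8, -2.7, 46.4]
width: -0.004
grasp_force: 30.5
```

```bash
python3 - <<'E'
exec(open("m.py").read())
a=ctrl.get_image("wrist")[:,:,::-1][60:330,170:390]
a=(255*(a/255.)**.6).astype('uint8')
a=cv2.resize(a,(440,540),interpolation=cv2.INTER_CUBIC)
d=ctrl.get_image("scene")[:,:,::-1][195:275,225:315];d=cv2.resize(d,(360,320),interpolation=cv2.INTER_CUBIC)
o=np.zeros((540,800,3),'uint8');o[:,:440]=a;o[:320,440:]=d
cv2.imwrite("pics/c5.png",o)
E
```

```text
0.8161747455596924 (225, 188) was (225,175)
plate x0 33.36380963040577 goal 32.5 [ 0.54387404  0.02743432 -0.01653525] [-26.94422146  -2.73666375  46.49855861]
```

View pics/c5.png

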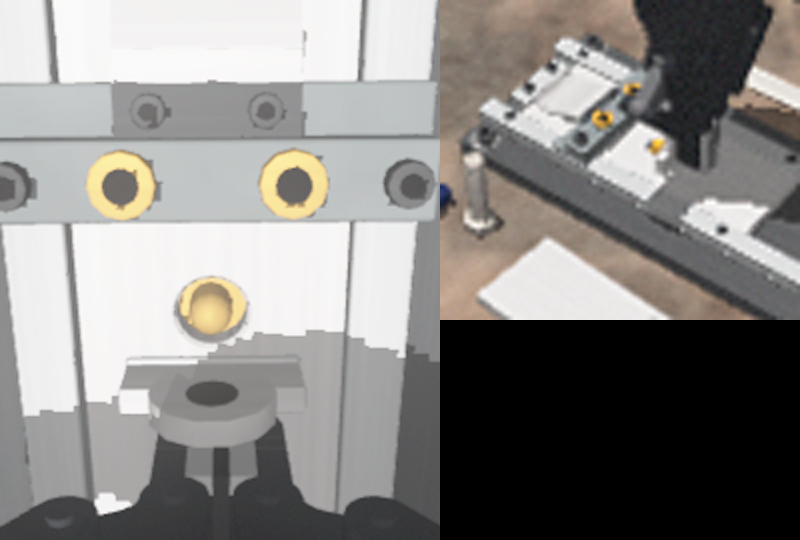

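The plunger dome (brass) stands up through the hole at about (212,308). The force rose sharply, so the plate is against the stop. I'll ease off and take the hand away upward.

Emit:
arm_command(
  series=[
    [[0, 0, 0], [-0.004, 0, -0.002], 0],
    [[0, 0, 0], [-0.007, 0, -0.005], 0],
    [[0, 0, 0], [-0.01, 0, -0.012], 0],
    [[0, 0, 0], [-0.014, 0, -0.03], 0],
    [[0, 0, 0], [-0.014, 0, -0.06], 0],
  ],
)

```text
time_s: 12.9
tcp_pos: [0.5387, 0.027, 0.0112]
orientation: [0.999, 0.046, -0.001, -0.0]
contact_force: [0.5, -1.4, 0.7]
width: 0.001
grasp_force: 0.0
```

Emit:
arm_command(
  series=[
    [[0, 0, 0], [0, 0, -0.08], 0],
    [[0, 0, 0], [0, 0, -0.16], 0],
    [[0, 0, 0], [0, 0, -0.24], 0],
    [[0, 0, 0], [0, 0, -0.28], 0],
    [[0, 0, 0], [0, 0, -0.28], 0],
  ],
)

```text
time_s: 13.4
tcp_pos: [0.5419, 0.0275, 0.1558]
orientation: [0.999, 0.046, 0.003, 0.0]
contact_force: [-0.6, -0.2, 0.3]
width: -0.002
grasp_force: 0.0
```

```bash
python3 - <<'E'
from h import *
import cv2
for _ in range(4): im=ctrl.get_image("wrist")
a=im[:,:,::-1][0:300,180:380];a=cv2.resize(a,(400,600),interpolation=cv2.INTER_CUBIC)
d=ctrl.get_image("scene")[:,:,::-1][190:290,225:360];d=cv2.resize(d,(400,296),interpolation=cv2.INTER_CUBIC)
o=np.zeros((600,800,3),'uint8');o[:,:400]=a;o[:296,400:]=d;cv2.imwrite("pics/c6.png",o)
E
```

```text
(no output)
```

View pics/c6.png

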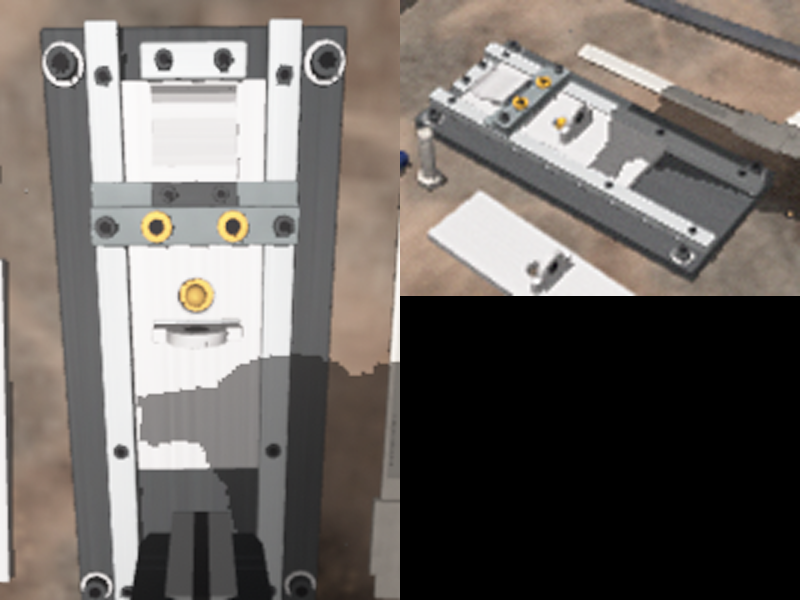

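The plate lies flat with its nose at the stop (y≈80), the plunger is up through the hole at (196,295), the bystanders look untouched, and the hand is clear.

```bash
python3 -c "
from plant import ctrl
print(ctrl.sign_off())"
```

```text
the job is handed in; nothing more can be done
None
```

The lug plate is loaded: pressed flat, slid under the bridge and leaf spring and home against the end stop, with the plunger up through its hole; the hand is clear and the job was handed in at about 14 s.

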